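# Refit the keyed shaft in the mixer's belt pulley and hold it home

### The job

Lift the keyed steel shaft off its fork hanger and push it, lower end first, into the bore of the big belt pulley on the mixer's drive unit, turning it until its key drops into the keyway. Push on against the spring seat until the shaft's collar sits flush on the hub, and finish still gripping the shaft and pressing it home, so that the grub screw can be tightened; do not let go. Leave the other things on the bench where they are.

Things in the scene. Friction and masses are not known exactly. Their poses are not given: they have to be found in the camera images.
- shaft: loose turned-steel shaft, about 0.3 kg, hanging upright in the fork. Origin: centre of the underside of its collar (42 mm diameter, z 0 to 8 mm). z up along the shaft, x toward its key; a yellow dot on the collar's top marks the key's side. Below the collar it is 20 mm in diameter. COM near the collar
- tang (a point): middle of the part to grasp from above, 34 mm above the collar's underside; axes as the shaft's. Flat steel tang, 24 mm wide (x), 16 mm thick (y), standing from the collar's top (z = 8 mm of the shaft) to z = 51 mm. Fingers close on the 16 mm, along y
- shaft_end (a point): centre of the shaft's lower end, 65 mm below the collar's underside. The last 7 mm taper from 20 to 13 mm diameter
- key_foot (a point): outer lower edge of the brass key, 13.5 mm from the shaft's axis on its +x side and 44 mm below the collar's underside (21 mm above the lower end, so that much plain shaft enters the bore before the key meets the hub). Key 7 mm wide (y), running up to 8 mm below the collar
- pulley: aluminium V-belt pulley, 100 mm diameter (its rim's upper edge 25 mm below the hub's face), hub 46 mm diameter, on the drive unit's vertical axis. Turns stiffly on its bearing (0.25 N m) and stays where it is left. Origin on the axis 55 mm below the hub's top face; z up, x toward the keyway
- hub_face (a point): centre of the bore's mouth in the hub's top face, 103 mm above the bench; axes as the pulley's. Bore 22 mm diameter, open at the top. The shaft's collar rests on this face when home
- keyway (a point): outer wall of the keyway at the hub's top face, 15.5 mm from the axis on the pulley's +x side. Keyway 10 mm wide, through the hub's whole height; a yellow dot on the rim's upper edge marks its side
- thrust_seat: brass spring seat down in the bore, hardly visible. The shaft's lower end meets it 8 mm before the collar is home; it then pushes up with 5 N, rising to 13 N when home, and lifts the shaft again if it is let go. Origin on the axis, 55 mm below the hub's face while unpressed
- drive_unit: mixer drive unit, fixed to the bench: grey base plate 275 x 124 x 10 mm with the blue bearing housing under the pulley and a blue motor (70 mm diameter, small pulley on top, up to 84 mm high) 142 mm from the pulley's axis. Origin on the bench under the pulley's axis; x toward the motor, z up
- hanger: steel stand, fixed to the bench: foot 130 x 110 x 12 mm, column 58 mm behind the fork's centre (+x), open fork at the top pointing to -x. Origin on the bench under the fork's centre, z up. Nothing of it stands above the fork but the tips
- fork (a point): centre of the fork, level with the top of its prongs, 135 mm above the bench; axes as the hanger's. Two prongs along x at y = +-19.5 mm (8 mm wide, gap 31 mm) carry the shaft's collar; their tips at x = -27 mm turn up 7 mm. The shaft comes free when lifted over 10 mm and drawn out along -x, or lifted straight up 70 mm
- screwdriver: bystander: yellow-handled screwdriver, 220 mm, lying along x between the two work places
- wing_nut: bystander: brass wing nut, 56 mm, on the bench between the two work places
- mallet: bystander: rubber mallet, 272 mm, lying at the right
- caliper: bystander: slide caliper, 231 mm, lying at the left
- flat_brush: bystander: flat brush, 222 mm, lying at the left front
Things that resemble listed ones, but are neither listed nor needed, are in the scene too. What is shaped like the shaft but pink, red or turquoise is not meant.

How it is judged:
On the way, in this order (a step that is already met when the one before it is completed fails the run):
1. the shaft is off the hanger, held by the gripper and at least 60 mm away from its hanging place (distance between shaft and fork above 0.06 m and contact force between shaft and hanger below 0.1 N and contact force between the fingers and shaft above 2 N), for 0.2 s.
2. the shaft stands upright in the bore with its key at least 5 mm down the keyway (horizontal distance between shaft and hub_face below 0.005 m and z of shaft in the frame of hub_face below 0.039 m and angle between shaft's own z axis and vertical below 0.1 rad and angle between the x axis of shaft and the x axis of pulley, either way round below 0.25 rad), for 0.1 s.
At the end, for the whole second after the job is handed in: The shaft stands in the pulley's bore, upright within 3.5 degrees and within 3 mm of its axis, key in the keyway, its collar within 2 mm of the hub's face, at rest, while the fingers still grip its tang (grasp point within 30 mm of the tang's middle) and the gripper holds it down against the spring (z of shaft in the frame of hub_face below 0.002 m and horizontal distance between shaft and hub_face below 0.003 m and angle between shaft's own z axis and vertical below 0.06 rad and angle between the x axis of shaft and the x axis of pulley, either way round below 0.25 rad and contact force between the fingers and shaft above 2 N and distance between the grasp point and tang below 0.03 m and linear speed of shaft below 0.01 m/s); the arm keeps its last pose, push and grip.
It fails at once if a bystander (screwdriver, wing nut, mallet, caliper or brush) is moved more than 30 mm (distance of any of screwdriver, wing_nut, mallet, caliper, flat_brush from where it was at the start of the episode above 0.03 m).
It also fails if it takes over 51 s, if anything falls off the work surface, if the arm or the gripper's body presses on something with over 40 N, if the wrist force passes 120 N, or if a joint passes its speed limit or range.

### The arm

A 6-joint arm with a two-finger parallel gripper is mounted at the origin on a cart in front of the work surface, level with it; the furniture and walls round the work are solid. World frame = base frame: x ahead of the robot, y to its left, z up, the work surface at z = 0. Lengths are in m, angles in rad, forces in N, time in s.
With the tool pointing down it reaches from about 0.25 to 0.775 m from the base axis. Payload 8.9 kg.
Tool frame: the origin (TCP) lies on the centre line of the jaws, within the pads' length; the fingertips stand manip.tcp_to_tips ahead of it and the grasp point (between the pads) lies 11 mm behind it (manip.tcp_to_tips is the distance from the TCP to the fingertips, in m); z points along the fingers, y is the line along which they close (so a half turn about z gives the same grasp; the last joint's range is limited). The gripper opens to 85 mm and grips with 20 to 120 N. Pads are 22 mm wide; open, the fingers measure 114 mm over their backs; the gripper's body (76 mm by 85 mm) begins 54 mm behind the grasp point. The pads swing forward as they close: fully open they stand 13 mm farther back than shut.
Start: joints at [1.182, 0.291, -0.153, 1.127, 0, 1.431], TCP at [0.13, 0.509, 0.239] pointing down, gripper open.
Joint ranges: [-2.52, 2.52], [-0.91, 1.74], [-1.3, 1.37], [-1.96, 2.02], [-1.52, 1.47], [-3.14, 3.14]. Speed limits (rad/s): [2.22, 2.22, 2.79, 3.14, 3.14, 3.14].

### API

Orientations are given as [roll, pitch, yaw] about the fixed x, y, z axes, in that order (R = Rz(yaw) Ry(pitch) Rx(roll)).
In Python, from station import manip, cams, order gives the robot as it stands.
- The arm moves only by the shell command python3 -m inch 'ROWS' [OPENING]. ROWS is JSON, a list of rows, each a list of 2 entries, a list of its own where there are three numbers: the shift along the world's x, y, z in mm, then the turn about the world's z in degrees. In form: [[[dx, dy, dz], twist], ...]. A call has 1 to 8 rows; each row is the pose to reach, as a shift and turn from the pose commanded when the call began; what a row does not reach only later rows make up. A row lasts 1/12 s, in which the tool goes at most 41.7 mm and 7.16 degrees, less where a joint would pass 70% of its speed; a pose out of reach is approached as far as the arm can. A call with a gripper value outside its range is refused whole. OPENING is the opening, from 0 (shut) to 1 (fully open), set as the call begins (- or left out, the last holds). The fingers move at their own pace and stop on an object; the grip force is fixed at half the most. Time passes only in rows, so rows that repeat a pose let the fingers close. It gives the time, the measured TCP pose, the force, the opening and the grip force at its end, in the units of the state.
- manip.observe(): the state, without advancing time (a new reading comes with each control period).
- cams.get_image(name): name is "scene" or "top" or "wrist"; returns (picture, depth): 384x512x3 uint8, blue, green, red; 384x512 float32, m along the optical axis (not along the pixel's ray), 0 where there is no reading.
- cams.calibration(name): a dict with "intrinsics" (3x3 intrinsics, pixels), "k1" (the pictures are not rectified: a ray, as slopes to the right and down, at radius r is drawn at 1 + k1 r^2 times it, then the intrinsics apply), "eye" and "orientation" of the camera in the world. Camera axes: x right, y up, looking along -z (the intrinsics and any distortion apply to the point x, -y, -z); pixel columns grow to the right and rows downward; lengths in m; the calibration is good to about 2 mm. A picture is of the moment at which its call begins: read the wrist's pose just before it. calibration takes no time and is no camera call; for the wrist camera it gives the pose at the moment of the call.
- order.sign_off(): hands the job in; it is judged then, once.
The state is a dict: "t": time; "joint_pos": joint angles; "qvel": joint speeds; "effort": joint torques, N m; "ee_pos": TCP position; "orientation": TCP orientation; "contact_force": force on the tool from outside, world axes, zero at the start; "moment": the same for the moment, N m; "gripper_width": finger opening in m; "grasp_force": force on a finger pad.
Only numpy, scipy, OpenCV 4.12 (cv2) and the standard library are available. Lean on these libraries where they do the work, as an engineer would, in place of code of your own. Each camera call takes 0.05 s, during which the arm holds its last target. There are 200 camera calls.

## Working session

There is one attempt and no reset: what is moved stays moved. The work goes in short steps, Python scripts to look and compute and a shell command to move; the robot and the scene stay as the last step left them, time stands still between calls to the robot, and variables do not carry over. Pictures are saved under pics/ and viewed, at most 10 in all, crops included, and the job is handed in when it is done.

```bash
mkdir -p pics; ls
cat > h.py <<'E'
import numpy as np, cv2
from station import manip, cams, order
from scipy.spatial.transform import Rotation as R
def rot(o):
    o=np.array(o,float)
    if o.shape==(3,3): return o
    return R.from_euler('xyz',o).as_matrix() if o.size==3 else R.from_quat(o).as_matrix()
def ray(c,u,v):
    K=np.array(c["intrinsics"]); p=cv2.undistortPoints(np.array([[[u,v]]],float),K,np.array([c["k1"],0,0,0.]))[0,0]
    return np.array(c["eye"]), rot(c["orientation"])@np.array([p[0],-p[1],-1.])
def onz(c,u,v,z):
    e,d=ray(c,u,v); return e+d*(z-e[2])/d[2]
def dep(c,u,v,D):
    e,d=ray(c,u,v); return e+d*D
E
python3 - <<'E'
from h import *
for n in ["scene","top"]:
    c=cams.calibration(n); print(n,c); im,d=cams.get_image(n); cv2.imwrite(f"pics/{n}0.png",im); np.save(f"pics/{n}0.npy",d)
s=manip.observe(); print(s["t"],s["ee_pos"],s["orientation"],manip.tcp_to_tips)
E
```

```text
pics
scene {'intrinsics': array([[360.2788109 ,   0.        , 254.49747402],
       [  0.        , 360.2788109 , 195.08009468],
       [  0.        ,   0.        ,   1.        ]]), 'k1': -0.041552964570769665, 'eye': array([-0.38699953, -0.19028463,  1.28545309]), 'orientation': array([ 0.67361719, -0.00966313, -1.28151385])}
top {'intrinsics': array([[454.49618437,   0.        , 257.83880153],
       [  0.        , 454.49618437, 191.44031963],
       [  0.        ,   0.        ,   1.        ]]), 'k1': 0.04427882227574984, 'eye': array([0.22116418, 0.02340508, 1.59006739]), 'orientation': array([ 0.18375189,  0.00595539, -1.5891756 ])}
0.1 [0.12965722 0.50834109 0.23880099] [-3.14043411e+00 -1.55218566e-04  2.89172668e+00] 0.008
```

View pics/scene0.png

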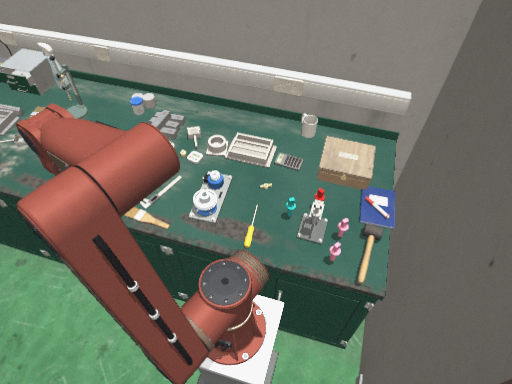

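View pics/top0.png

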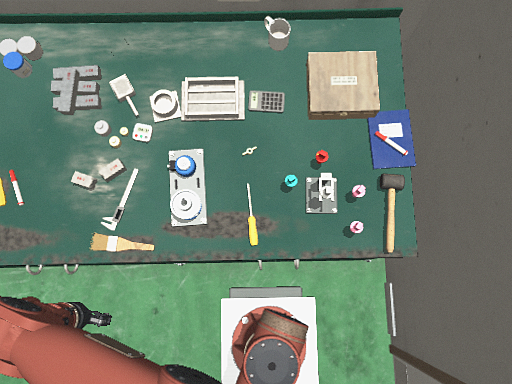

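The top view shows the pulley at about (186,205), with the motor at (184,164). Things that could be taken for the shaft are the grey one in the hanger at (324,192), red (322,156), turquoise (291,181), and pink (358,191) and (356,228). I choose the grey one hanging in the fork, and check it in one close crop.

Run:
```python
from h import *
im=cv2.imread("pics/top0.png"); d=np.load("pics/top0.npy"); c=cams.calibration("top")
a=cv2.resize(im[165:225,295:349],None,fx=7,fy=7,interpolation=cv2.INTER_CUBIC)
b=cv2.resize(im[180:232,160:212],None,fx=7,fy=7,interpolation=cv2.INTER_CUBIC)
H=max(a.shape[0],b.shape[0]); f=lambda x:cv2.copyMakeBorder(x,0,H-x.shape[0],0,0,0)
cv2.imwrite("pics/crop1.png",np.hstack([f(a),f(b)]))
for n,(u0,u1,v0,v1) in dict(h=(300,345,168,220),p=(165,210,180,230)).items():
    for lo,hi in [(.08,.11),(.125,.15),(.155,.2)]:
        P=np.array([[*dep(c,u,v,d[v,u]),u,v] for v in range(v0,v1) for u in range(u0,u1) if d[v,u]>0])
        q=P[(P[:,2]>lo)&(P[:,2]<hi)]
        if len(q): print(n,lo,len(q),q.mean(0).round(3),q.min(0).round(3),q.max(0).round(3))
```

```text
h 0.125 242 [ 5.06000e-01 -1.92000e-01  1.37000e-01  3.24975e+02  1.85884e+02] [ 4.56e-01 -2.17e-01  1.26e-01  3.19e+02  1.73e+02] [ 5.50e-01 -1.69e-01  1.49e-01  3.33e+02  2.01e+02]
h 0.155 54 [ 4.83000e-01 -1.92000e-01  1.81000e-01  3.27370e+02  1.90019e+02] [ 4.73e-01 -2.00e-01  1.56e-01  3.24e+02  1.86e+02] [ 4.96e-01 -1.85e-01  1.94e-01  3.30e+02  1.94e+02]
p 0.08 179 [4.65000e-01 2.74000e-01 9.60000e-02 1.83793e+02 2.02788e+02] [4.16e-01 2.26e-01 8.00e-02 1.70e+02 1.90e+02] [5.12e-01 3.23e-01 1.09e-01 1.99e+02 2.18e+02]
```

View pics/crop1.png

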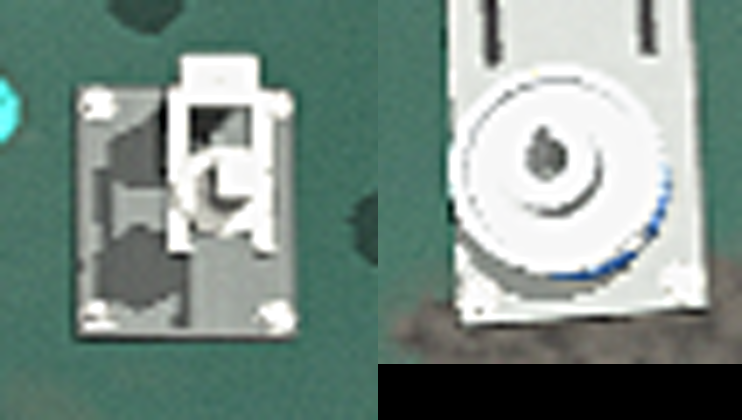

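The crop confirms it: the grey, uncoloured shaft lies in the fork at crop (220,190), with the tang at about (0.483,-0.192). The pulley's keyway points roughly to +x, with its notch at crop (543,130) and the bore centre at (547,155). Next I move above the hanger.

```bash
python3 -m inch '[[[7,-15,10],0],[[23,-46,30],0],[[40,-80,50],0],[[57,-115,70],0],[[75,-150,90],0],[[92,-185,100],2],[[110,-220,100],4],[[127,-255,100],6]]' && python3 -m inch '[[[17,-35,0],2],[[35,-70,0],4],[[52,-105,0],6],[[70,-140,0],8],[[87,-175,0],8],[[105,-210,0],8],[[122,-245,0],8],[[140,-280,0],8]]' && python3 -m inch '[[[17,-35,0],0],[[35,-70,0],0],[[52,-105,0],0],[[65,-140,0],0],[[70,-165,0],0],[[70,-165,0],0],[[70,-165,0],0]]'
python3 - <<'E'
from h import *
c=cams.calibration("wrist"); im,d=cams.get_image("wrist"); cv2.imwrite("pics/w1.png",im); np.save("pics/w1.npy",d); np.save("pics/w1c.npy",c,allow_pickle=True)
s=manip.observe(); print(s["t"],s["ee_pos"],s["orientation"],s["joint_pos"],s["contact_force"],c)
E
```

```text
t: 0.77
ee_pos: [0.2573, 0.2522, 0.34]
orientation: [3.141, 0.001, 2.999]
contact_force: [1.1, 0.2, -0.2]
gripper_width: 0.0851
grasp_force: 0.0
t: 1.43
ee_pos: [0.3969, -0.0284, 0.3393]
orientation: [3.141, 0.0, 3.136]
contact_force: [0.6, -0.1, 0.1]
gripper_width: 0.0854
grasp_force: 0.0
t: 2.02
ee_pos: [0.4666, -0.1924, 0.3384]
orientation: [3.141, -0.001, 3.134]
contact_force: [-0.6, 0.9, -0.1]
gripper_width: 0.0854
grasp_force: 0.0
2.0667 [ 0.46642812 -0.19129224  0.33878237] [ 3.14065128e+00 -1.13103260e-03  3.13512643e+00] [-5.34469560e-01  2.17467527e-01  8.36063297e-03  1.36314071e+00
  2.43343893e-04 -5.28002983e-01] [ 0.1741966  -0.19508367 -0.23632675] {'intrinsics': array([[318.0704784 ,   0.        , 257.61054661],
       [  0.        , 318.0704784 , 190.7327789 ],
       [  0.        ,   0.        ,   1.        ]]), 'k1': -0.08554503895945585, 'eye': array([ 0.40169614, -0.19201493,  0.47360055]), 'orientation': array([-0.26050982, -0.00186621,  1.5636321 ])}
```

View pics/w1.png

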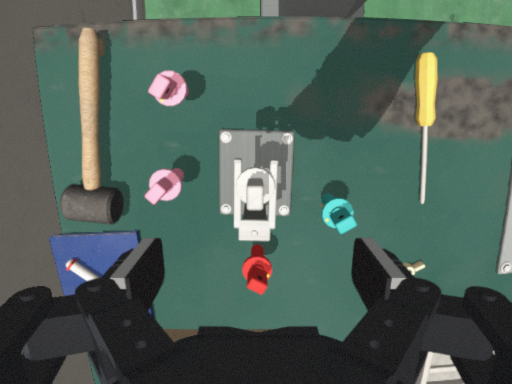

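The wrist view shows the shaft in the fork, collar at about (256,187) and tang at (255,195). Image up is -x and right is +y. Red is at (257,270), turquoise (340,215) and pink (165,185). Next I measure the tang and the yellow dot.

Run:
```python
from h import *
im=cv2.imread("pics/w1.png"); d=np.load("pics/w1.npy"); c=np.load("pics/w1c.npy",allow_pickle=True).item()
P=np.array([[*dep(c,u,v,d[v,u]),u,v] for v in range(140,245) for u in range(215,300) if d[v,u]>0])
for lo,hi in [(.136,.150),(.176,.2)]:
    q=P[(P[:,2]>lo)&(P[:,2]<hi)]
    print(len(q),q.mean(0).round(4),q.min(0).round(4),q.max(0).round(4))
q=P[(P[:,2]>.176)&(P[:,2]<.2)]
r=cv2.minAreaRect((q[:,:2]*1000).astype(np.float32)); print(r)
for u0,u1,v0,v1,n in [(235,285,255,300,'red'),(320,360,195,240,'turq'),(140,190,60,210,'pink')]:
    Q=np.array([dep(c,u,v,d[v,u]) for v in range(v0,v1) for u in range(u0,u1) if d[v,u]>0]); print(n,Q[:,2].max(), Q[Q[:,2].argmax()])
hsv=cv2.cvtColor(im,cv2.COLOR_BGR2HSV)
for v in range(165,215):
    for u in range(232,280):
        h,s,V=hsv[v,u]
        if 15<h<40 and s>45: print(u,v,hsv[v,u],onz(c,u,v,.143).round(4))
cv2.imwrite("pics/c2.png",cv2.resize(im[150:250,205:305],None,fx=6,fy=6,interpolation=cv2.INTER_CUBIC))
```

```text
1039 [ 4.888000e-01 -1.959000e-01  1.415000e-01  2.540298e+02  1.890173e+02] [ 4.551e-01 -2.190e-01  1.360e-01  2.330e+02  1.580e+02] [ 5.502e-01 -1.712e-01  1.500e-01  2.770e+02  2.400e+02]
441 [ 4.837000e-01 -1.955000e-01  1.856000e-01  2.539751e+02  1.960726e+02] [ 4.728e-01 -2.033e-01  1.762e-01  2.460e+02  1.830e+02] [ 4.966e-01 -1.878e-01  1.891e-01  2.620e+02  2.090e+02]
((484.7054138183594, -195.5360870361328), (15.344869613647461, 23.858993530273438), 89.74737548828125)
red 0.11849186972552067 [ 0.6196975  -0.2025419   0.11849187]
turq 0.3498294774242394 [ 0.45623942 -0.14910383  0.34982948]
pink 0.11811393740551179 [ 0.38272534 -0.29695334  0.11811394]
```

View pics/c2.png

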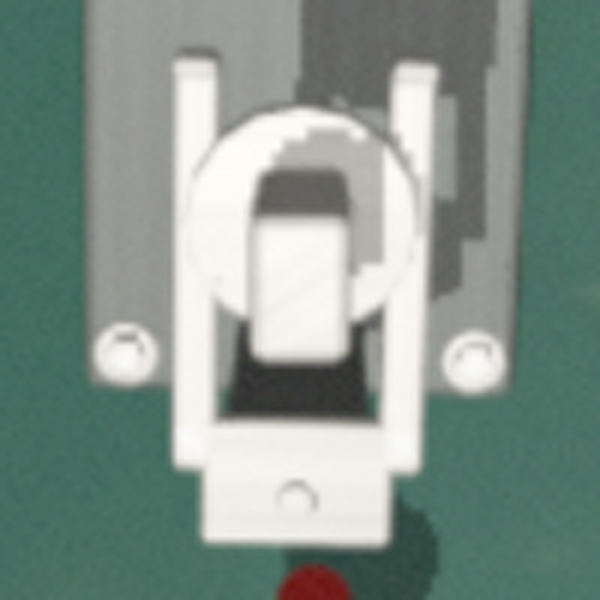

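The tang is at (0.4847,-0.1955), top z about 0.186. That measures 15.3 x 23.9 mm and is aligned with x, which matches the description. No yellow dot shows on the collar's -x side, so the key must be on +x, hidden behind the tang. The decoys reach only 0.118 m, so the fingertips clear them. Next I descend and grip.

```bash
python3 -m inch '[[[9,-2,-15],0],[[18,-4,-40],0],[[18,-4,-75],0],[[18,-4,-110],0],[[18,-4,-140],0],[[18,-4,-165],0],[[18,-4,-178],0],[[18,-4,-180],0]]' 1 && python3 -m inch '[[[0,0,0],0],[[0,0,0],0],[[0,0,0],0],[[0,0,0],0],[[0,0,0],0],[[0,0,0],0],[[0,0,0],0],[[0,0,0],0]]' 0
```

```text
t: 2.73
ee_pos: [0.4829, -0.193, 0.157]
orientation: [3.139, -0.004, 3.138]
contact_force: [0.5, -0.4, -0.2]
gripper_width: 0.0856
grasp_force: 0.0
t: 3.4
ee_pos: [0.4851, -0.1955, 0.16]
orientation: [-3.141, 0.001, 3.136]
contact_force: [-1.4, 0.5, 5.5]
gripper_width: 0.0156
grasp_force: 58.4
```

```bash
python3 -m inch '[[[0,0,5],0],[[0,0,15],0],[[0,0,30],0],[[0,0,50],0],[[0,0,70],0],[[0,0,90],0],[[0,10,105],0],[[0,20,110],0]]' && python3 -m inch '[[[5,20,0],0],[[10,45,0],0],[[15,75,0],0],[[20,110,0],0],[[25,145,0],0],[[30,180,0],0],[[35,215,0],0],[[40,250,0],0]]' && python3 -m inch '[[[5,35,0],0],[[5,70,0],0],[[5,105,0],0],[[5,140,0],0],[[5,170,0],0],[[5,195,0],0],[[5,200,0],0],[[5,200,0],0]]'
python3 - <<'E'
from h import *
c=cams.calibration("wrist"); im,d=cams.get_image("wrist"); cv2.imwrite("pics/w2.png",im); np.save("pics/w2.npy",d); np.save("pics/w2c.npy",c,allow_pickle=True)
s=manip.observe(); print(s["t"],s["ee_pos"],s["orientation"],c["eye"])
E
```

```text
t: 4.07
ee_pos: [0.4855, -0.1757, 0.2721]
orientation: [-3.14, 0.003, 3.135]
contact_force: [0.8, -0.1, -3.4]
gripper_width: 0.0153
grasp_force: 59.0
t: 4.73
ee_pos: [0.5241, 0.0769, 0.269]
orientation: [3.142, -0.001, 3.136]
contact_force: [0.9, -0.6, -4.0]
gripper_width: 0.0149
grasp_force: 58.8
t: 5.4
ee_pos: [0.5287, 0.2765, 0.2685]
orientation: [-3.141, -0.001, 3.139]
contact_force: [0.2, -0.5, -3.0]
gripper_width: 0.0151
grasp_force: 59.3
5.45 [0.52897845 0.27518026 0.2686846 ] [-3.14077569e+00 -1.29327219e-03  3.13784628e+00] [0.46386943 0.27666561 0.40371377]
```

View pics/w2.png

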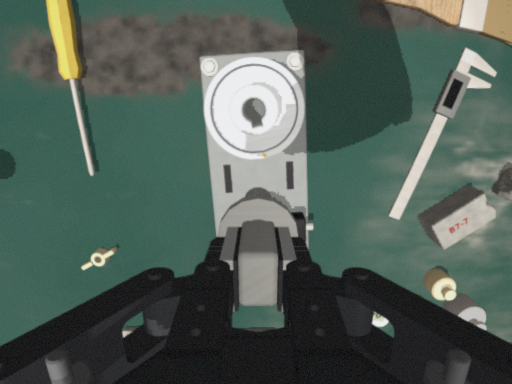

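The wrist view shows the hub and bore at about (253,108), the keyway notch at (258,123) and the yellow dot at (264,156). The shaft is held at (258,265), and its collar shows no dot on the near side.

Run:
```python
from h import *
im=cv2.imread("pics/w2.png"); d=np.load("pics/w2.npy"); c=np.load("pics/w2c.npy",allow_pickle=True).item()
P=np.array([[*dep(c,u,v,d[v,u]),u,v] for v in range(50,165) for u in range(195,312) if d[v,u]>0])
for lo,hi in [(.072,.085),(.097,.115)]:
    q=P[(P[:,2]>lo)&(P[:,2]<hi)]
    xy=(q[:,:2]*1000).astype(np.float32); h=cv2.convexHull(xy); print(len(q),q[:,2].mean(),cv2.fitEllipse(h),cv2.minEnclosingCircle(xy))
hsv=cv2.cvtColor(im,cv2.COLOR_BGR2HSV)
m=cv2.inRange(hsv,(12,60,60),(42,255,255)); m[:140]=0; m[175:]=0; m[:,:240]=0; m[:,290:]=0
v,u=np.nonzero(m); print(len(u),u.mean(),v.mean(),dot:=onz(c,u.mean(),v.mean(),.078))
# bore: dark within hub
g=cv2.cvtColor(im,cv2.COLOR_BGR2GRAY); roi=np.zeros_like(g); cv2.circle(roi,(253,108),25,255,-1)
dk=((g<110)&(roi>0)).astype(np.uint8); n,l,st,ce=cv2.connectedComponentsWithStats(dk)
for i in range(1,n):
    if st[i,4]>40:
        vv,uu=np.nonzero(l==i); W=np.array([onz(c,a,b,.103)[:2]*1000 for a,b in zip(uu,vv)]); print(st[i],W.mean(0),W.min(0),W.max(0))
a=cv2.resize(im[70:165,205:305],None,fx=6,fy=6,interpolation=cv2.INTER_CUBIC); cv2.imwrite("pics/c3.png",a)
```

```text
2274 0.0778601127495822 ((466.3949890136719, 273.4749450683594), (99.23703002929688, 100.13618469238281), 30.961225509643555) ((466.5076599121094, 273.2882995605469), 50.3382568359375)
1495 0.10335777964879586 ((466.3924560546875, 273.1813049316406), (45.4861946105957, 46.11775207519531), 1.0346983671188354) ((466.6739501953125, 273.2180480957031), 23.220823287963867)
11 263.8181818181818 154.8181818181818 [0.51245789 0.28316647 0.078     ]
[244  99  17  26 251] [469.45721387 271.27325216] [457.20377897 264.27678915] [479.82996734 279.04658115]
```

View pics/c3.png

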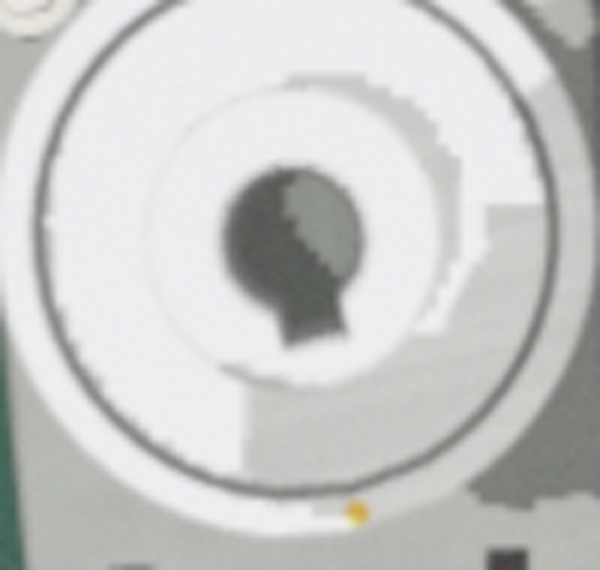

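The hub centre is (466.4, 273.3) with diameters of 46 and 100 mm, as described. The keyway yaw is about 12.5°, and the dot and the notch agree. Next I go over the bore and start down.

```bash
python3 -m inch '[[[-10,0,0],3],[[-25,-1,0],6],[[-42,-2,-10],10],[[-55,-2,-25],12],[[-62,-2,-40],12.5],[[-62,-2,-55],12.5],[[-62,-2,-60],12.5],[[-62,-2,-60],12.5]]' && python3 -m inch '[[[0,0,-4],0],[[0,0,-9],0],[[0,0,-14],0],[[0,0,-18],0],[[0,0,-22],0],[[0,0,-25],0],[[0,0,-28],0],[[0,0,-28],0]]'
python3 - <<'E'
from h import *
s=manip.observe(); print(s["t"],s["ee_pos"],s["orientation"],s["contact_force"],s["moment"])
E
```

```text
t: 6.12
ee_pos: [0.4671, 0.2714, 0.2084]
orientation: [-3.141, -0.002, -2.93]
contact_force: [-0.2, 0.4, -2.6]
gripper_width: 0.0152
grasp_force: 59.2
t: 6.78
ee_pos: [0.4674, 0.2727, 0.1807]
orientation: [-3.142, -0.001, -2.929]
contact_force: [-1.0, 1.6, -3.3]
gripper_width: 0.015
grasp_force: 59.3
6.7833 [0.46743884 0.27266918 0.18065799] [-3.14153533e+00 -9.02235690e-04 -2.92872517e+00] [-0.98078876  1.61901931 -3.27121   ] [ 0.07945574  0.08419939 -0.01217807]
```

The lower end is 10 mm into the bore with little force. I continue to where the key meets the hub and just past it.

```bash
python3 -m inch '[[[0,0,-3],0],[[0,0,-6],0],[[0,0,-9],0],[[0,0,-9],0]]' && python3 -m inch '[[[0,0,-1],0],[[0,0,-3],0],[[0,0,-5],0],[[0,0,-7],0],[[0,0,-9],0],[[0,0,-9],0]]'
```

```text
t: 7.12
ee_pos: [0.4675, 0.2727, 0.1717]
orientation: [-3.142, -0.001, -2.929]
contact_force: [-0.6, 0.4, -4.1]
gripper_width: 0.0154
grasp_force: 59.3
t: 7.62
ee_pos: [0.4676, 0.2727, 0.1629]
orientation: [3.141, -0.0, -2.929]
contact_force: [-1.1, 1.2, -4.3]
gripper_width: 0.0154
grasp_force: 59.1
```

```bash
python3 -m inch '[[[0,0,-3],0],[[0,0,-7],0],[[0,0,-11],0],[[0,0,-15],0],[[0,0,-19],0],[[0,0,-22],0],[[0,0,-25],0],[[0,0,-25],0]]' && python3 -m inch '[[[0,0,-2],0],[[0,0,-4],0],[[0,0,-6],0],[[0,0,-8],0],[[0,0,-9],0],[[0,0,-9],0],[[0,0,-9],0]]'
```

```text
t: 8.28
ee_pos: [0.4675, 0.2726, 0.1375]
orientation: [-3.142, -0.001, -2.929]
contact_force: [-2.3, 3.6, -5.4]
gripper_width: 0.0151
grasp_force: 59.1
t: 8.87
ee_pos: [0.4679, 0.2729, 0.1301]
orientation: [3.141, 0.001, -2.929]
contact_force: [-5.6, 2.9, 6.1]
gripper_width: 0.0155
grasp_force: 61.0
```

```bash
python3 -m inch '[[[-0.5,0.3,-1],0],[[-0.5,0.3,-1],0],[[-0.5,0.3,-2],0],[[-0.5,0.3,-2],0],[[-0.5,0.3,-2],0]]' && python3 -m inch '[[[0,0,-1],0],[[0,0,-1],0],[[0,0,-1],0]]'
```

```text
t: 9.28
ee_pos: [0.4678, 0.273, 0.1283]
orientation: [-3.141, 0.002, -2.929]
contact_force: [-3.7, 1.0, 8.8]
gripper_width: 0.0149
grasp_force: 61.3
t: 9.53
ee_pos: [0.4679, 0.273, 0.1281]
orientation: [-3.141, 0.002, -2.929]
contact_force: [-7.1, 0.0, 17.3]
gripper_width: 0.0153
grasp_force: 62.4
```

```bash
python3 -m inch '[[[-0.5,0,-0.5],0],[[-0.5,0,-1],0],[[-0.5,0,-1],0],[[-0.5,0,-1],0]]'
python3 - <<'E'
from h import *
s=manip.observe(); print(s["t"],s["ee_pos"],s["orientation"],s["contact_force"],s["moment"],s["qvel"].round(3))
c=cams.calibration("wrist"); im,d=cams.get_image("wrist")
P=np.array([[*dep(c,u,v,d[v,u]),u,v] for v in range(130,300) for u in range(190,330) if d[v,u]>0])
for lo,hi in [(.072,.085),(.099,.107),(.107,.116)]:
    q=P[(P[:,2]>lo)&(P[:,2]<hi)]; print(lo,len(q),np.median(q,0).round(4) if len(q) else '',q.min(0).round(4) if len(q) else '',q.max(0).round(4) if len(q) else '')
cv2.imwrite("pics/c4.png",cv2.resize(im[110:310,160:360],None,fx=3,fy=3,interpolation=cv2.INTER_CUBIC))
E
```

```text
t: 9.87
ee_pos: [0.4679, 0.2731, 0.128]
orientation: [-3.141, 0.003, -2.929]
contact_force: [-8.3, -2.0, 26.1]
gripper_width: 0.0153
grasp_force: 64.0
9.8667 [0.46785684 0.27306925 0.12800075] [-3.14128244  0.00347588 -2.92903183] [-8.32325547 -2.04101256 26.10801584] [-0.51281161  2.11700502 -0.04519425] [-0.    -0.002 -0.001 -0.001  0.001 -0.   ]
0.072 3194 [4.385e-01 2.690e-01 7.830e-02 2.660e+02 1.665e+02] [4.165e-01 2.275e-01 7.200e-02 1.900e+02 1.300e+02] [5.070e-01 3.219e-01 8.500e-02 3.290e+02 2.620e+02]
0.099 1013 [4.494e-01 2.705e-01 1.033e-01 2.620e+02 1.980e+02] [4.434e-01 2.503e-01 9.910e-02 2.160e+02 1.850e+02] [4.748e-01 2.961e-01 1.070e-01 3.000e+02 2.360e+02]
0.107 1763 [4.557e-01 2.697e-01 1.113e-01 2.570e+02 2.140e+02] [4.469e-01 2.524e-01 1.070e-01 2.170e+02 1.950e+02] [4.726e-01 2.934e-01 1.144e-01 2.980e+02 2.360e+02]
```

View pics/c4.png

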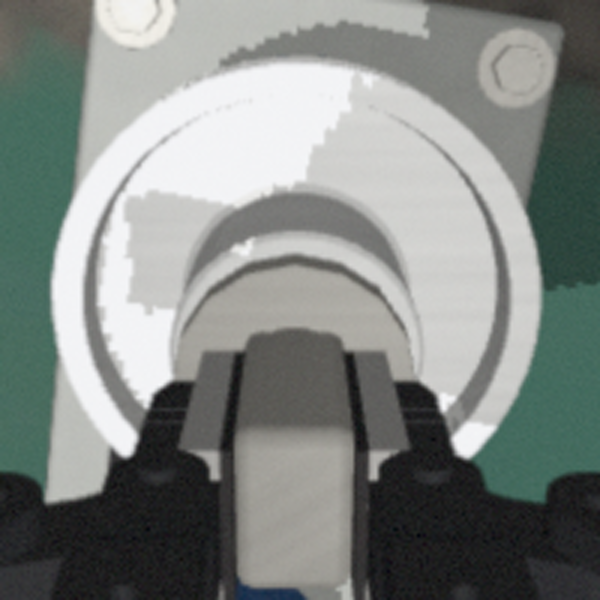

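The crop shows the collar seated on the hub. Collar top at z = 111.3 mm against hub face at 103.3 mm gives exactly the 8 mm collar thickness. The force is steady at 26 N and the grip is 64 N.

```bash
python3 -c "
from station import order; print(order.sign_off())"
```

```text
the job is handed in; nothing more can be done
None
```

The shaft is home in the pulley, key in the keyway and collar flush on the hub, still gripped and pressed down with about 26 N; the job was handed in at about 10 s, and no verdict came back.

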